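# Roll the round stick into the drilling V-block and butt it against the stop

## Robot

A 6-joint arm with a two-finger parallel gripper is mounted at the origin on the work surface. World frame = base frame: x ahead of the robot, y to its left, z up, the work surface at z = 0. Lengths are in m, angles in rad, forces in N, time in s.
With the tool pointing down it reaches from about 0.325 to 0.75 m from the base axis. Payload 7.6 kg.
Tool frame: the origin (TCP) lies on the mounting face of the last link; the fingertips stand 173 mm ahead of it and the grasp point (between the pads) lies 155 mm ahead of it; x points along the fingers, y is the direction in which the jaws open and shut, and the axes are right-handed (so a half turn about x gives the same grasp; the last joint's range is limited). The gripper opens to 85 mm and grips with 20 to 120 N. Pads are 22 mm wide; open, the fingers measure 114 mm over their backs; the gripper's body (76 mm by 85 mm) begins 54 mm behind the grasp point. The pads swing forward as they close: fully open they stand 13 mm farther back than shut.
Start: joints at [1.076, 0.052, 1.401, -0, 1.689, -0.07], TCP at [0.216, 0.478, 0.405] pointing down, gripper open.
Joint ranges: [-2.9, 2.9], [-0.91, 2.17], [0.12, 2.37], [-1.06, 4.2], [0.26, 2.73], [-2.93, 2.93]. Speed limits (rad/s): [2.57, 2.57, 3.01, 3.14, 3.14, 3.14].

## Interface

Orientations are given as a 3x3 rotation matrix whose columns are the frame's x, y, z axes.
In Python, from workcell import robot gives the robot as it stands.
- The arm moves only by the tool carry_out, never from a script. Its argument "motion" is a list of rows, each an object with "jaw": the opening, from 0 (shut) to 1 (fully open); "linear": the shift along the tool's x, y, z in m, a list of three; "twist": the turn, a rotation vector about the tool's x, y, z in rad, a list of three. In form: [{"jaw": jaw, "linear": [tx, ty, tz], "twist": [rx, ry, rz]}, ...]. A call has 1 to 12 rows; each row shifts and turns the commanded pose from where the row before left it, along the tool's axes as they then stand; what a row does not reach is not made up. A row lasts 1/8 s, in which the tool goes at most 62.5 mm and 10.7 degrees, less where a joint would pass 70% of its speed; a pose out of reach is approached as far as the arm can. A call is refused whole if a number of a shift passes 0.0625 or a number of a turn 0.188, either way. A call with a gripper value outside its range is refused whole. The fingers move at their own pace and stop on an object; the grip force is fixed at half the most. Time passes only in rows, so rows that do not move let the fingers close. It gives the time, the measured TCP pose, the force and the opening at its end, in the units of the state.
- robot.get_state(): the state, without advancing time (a new reading comes with each control period).
- robot.snapshot(name): name is "side" or "top"; returns a dict with "frame" (480x640x3 uint8, red, green, blue), "fov_y" (degrees; the focal length in pixels is half the picture's height over the tangent of half this angle, whatever the lens; pixels are square), "cx", "cy" (the principal point, pixels), "distortion" ([k1, k2, p1, p2, k3] as OpenCV has them; the pictures are not rectified), "R" (3x3) and "t" (3): a world point X has camera coordinates R X + t. Camera axes: x right, y down, z forward; pixel columns grow to the right and rows downward; lengths in m; the calibration is good to about 2 mm. A picture is of the moment at which its call begins. There is no depth.
- robot.hand_in(): hands the job in, once; it reports no verdict.
The state is a dict: "time_s": time; "qpos": joint angles; "joint_vel": joint speeds; "joint_efforts": joint torques, N m; "position": TCP position; "ee_rot": TCP orientation; "ft_force": force on the tool from outside, world axes, zero at the start; "ft_torque": the same for the moment, N m; "opening": opening from 0.0 (shut) to 1.0 (fully open).
Only numpy, scipy, OpenCV 4.12 (cv2) and the standard library are available. Lean on these libraries where they do the work, as an engineer would, in place of code of your own. Each camera call takes 0.05 s, during which the arm holds its last target.

## Task

The round wooden stick lying on the drilling board is to be cross-drilled. Without picking it up, roll it over the board with your fingertips into the V-block along the board's far edge, and push it endwise along the V until its end is up against the stop. Leave everything else on the bench where it is, and leave the stick lying there untouched.

Things in the scene. Friction and masses are not known exactly. Their poses are not given: they have to be found in the camera images.
- board: the drilling board, fixed: flat, grey-topped, 34 mm thick, with a steel V-block along its far edge, tops flush. Origin on the table under the middle of the V; x across the board towards the V-block (the way the stick rolls), y along the V (robot's left), z up. The board covers x -242 to -32 mm, y -205 to +175 mm; the V-block x -32 to +32 mm, y -120 to +120 mm, 34 mm high
- v_mid (a point): middle of the V's mouth, on the V's centre line, level with the board's top (34 mm above the table); axes as the board's. The V is 90 degrees, 44 mm wide at the top (x -22 to +22 mm), 22 mm deep, 240 mm long and open at its right (-y) end
- stop_face (a point): point on the flat face of the end stop, over the V's centre line, 6 mm above the V-block's top (where the centre of the stick's end comes to lie). The stop is a fixed dark steel bracket clamped to the V-block near its left (+y) end; the face looks to the board's -y, is 58 mm wide and stands 32 mm above the V-block's top
- stick: the round straight wooden stick, loose, 40 mm across, 150 mm long, about 0.16 kg, pale with small knots, lying on the board within 6 degrees of the V's direction. Origin half-way along, on its skin, underneath at the start (turns with the stick); y runs along it towards the stop, z up at the start. Rolls easily when pushed from the side and stops within a few cm once let go
- stick_mid (a point): centre of the stick, on its axis (20 mm above the board while it lies on the board; 6 mm above the board's top once it lies in the V)
- stick_left (a point): centre of the stick's end face that points to the stop (75 mm from the stick's centre, on its axis)
- vial: small amber bead jar, 32 mm across and 45 mm high, standing on the board left of the stick; origin at the centre of its underside; to be left alone
- twig: crooked driftwood twig about 120 mm long, 22 mm thick, on the board right of the stick, lying along its x; origin under its middle; to be left alone
- pliers: small pliers with red grips, 135 mm long, 11 mm thick, on the table beyond the V-block; origin under the pivot, jaws to its x; to be left alone
- hammer: hammer, 240 mm long, on the table at the left, head away from the robot; origin under its handle; to be left alone
- anvil: square steel bench block, 65 x 65 x 18 mm, on the table at the right; origin at the centre of its underside; to be left alone
- beads: divided wooden bead tray, 120 x 160 x 22 mm, on the table at the right; origin at the centre of its underside; to be left alone
- mug: white mug, 80 mm across and 90 mm high, on the table left of the board; origin at the centre of its underside; to be left alone
Mind the look-alikes: they are no part of the job. Leave any green or red look-alike of the stick alone.

How it is judged:
On the way, in this order (a step that is already met when the one before it is completed fails the run):
1. the stick has rolled about a sixth of a turn, still on the board (angle between the z axis of stick and the z axis of board, either way round above 1 rad and height (world z) of stick_mid above 0.05 m).
2. the stick has rolled on to about half a turn, still on the board (angle between the z axis of stick and the z axis of board, either way round below 0.7 rad and height (world z) of stick_mid above 0.05 m).
3. the stick lies in the V (height (world z) of stick_mid between 0.036 and 0.044 m and x of stick_mid in the frame of board between -0.004 and 0.004 m), for 0.2 s.
At the end, for the whole second after the job is handed in: the stick rests in the V (axis within 4 mm of the V's centre line and of its seated height, within 3 degrees of the V's direction), its left end against the stop to within 4 mm, at rest and released (all of step 3 and angle between the y axis of stick and the y axis of board, either way round below 0.05 rad and distance between stick_left and stop_face below 0.004 m and linear speed of stick below 0.01 m/s); the robot touches nothing.
It fails at once if the stick is lifted (its axis more than 8 mm above its height when it lies on the board) (height (world z) of stick_mid above 0.062 m).
It fails at once if a bystander is moved by more than 15 mm (distance of any of vial, twig, pliers, hammer, anvil, beads, mug from where it was at the start of the episode above 0.015 m).
It also fails if it takes over 45 s, if anything falls off the work surface, if the arm or the gripper's body presses on something with over 40 N, if the wrist force passes 120 N, or if a joint passes its speed limit or range.

## Working session

There is one attempt and no reset: what is moved stays moved. The work goes in short steps, Python scripts to look and compute and a tool call to move; the robot and the scene stay as the last step left them, time stands still between calls to the robot, and variables do not carry over. Pictures are saved under pics/ and viewed, and the job is handed in when it is done.

Besides the shell and the picture viewer there is one more tool, called after ">>>" as name(argument=value, ...) on one line, values as JSON. carry_out: Moves the arm, as the interface text tells. Its arguments: {"type":"object","properties":{"motion":{"type":"array","items":{"type":"object","properties":{"jaw":{"type":"number"},"linear":{"type":"array","items":{"type":"number"}},"twist":{"type":"array","items":{"type":"number"}}}}}},"required":["motion"]}

```bash
mkdir -p pics; ls; cat > h.py <<'E'
from workcell import robot
import numpy as np, cv2
def snap(n,save=None):
    s=robot.snapshot(n)
    if save: cv2.imwrite('pics/'+save,cv2.cvtColor(s['frame'],cv2.COLOR_RGB2BGR))
    f=240/np.tan(np.radians(s['fov_y'])/2)
    s['K']=np.array([[f,0,s['cx']],[0,f,s['cy']],[0,0,1.]])
    s['d']=np.array(s['distortion'],float); s['R']=np.array(s['R']); s['t']=np.array(s['t'])
    return s
def rays(s,px):
    px=np.asarray(px,float).reshape(-1,1,2)
    u=cv2.undistortPoints(px,s['K'],s['d']).reshape(-1,2)
    d=np.c_[u,np.ones(len(u))]@s['R']
    return -s['R'].T@s['t'], d
def plane(s,px,z):
    c,d=rays(s,px); return c+d*((z-c[2])/d[:,2])[:,None]
def proj(s,X):
    r,_=cv2.Rodrigues(s['R']); p,_=cv2.projectPoints(np.asarray(X,float).reshape(-1,1,3),r,s['t'],s['K'],s['d']); return p.reshape(-1,2)
def tri(s1,p1,s2,p2):
    c1,d1=rays(s1,p1); c2,d2=rays(s2,p2); out=[]
    for a,b in zip(d1,d2):
        a=a/np.linalg.norm(a); b=b/np.linalg.norm(b)
        A=np.c_[a,-b]; k=np.linalg.lstsq(A,c2-c1,rcond=None)[0]
        P,Q=c1+a*k[0],c2+b*k[1]; out.append(np.r_[(P+Q)/2,np.linalg.norm(P-Q)])
    return np.array(out)
E
python3 - <<'E'
from h import *
for n in ('side','top'):
    s=snap(n,n+'0.png'); print(n,s['K'][0,0],s['d'],(-s['R'].T@s['t']).round(3),s['R'].round(3).tolist())
st=robot.get_state(); print({k:np.round(v,3).tolist() for k,v in st.items()})
E
```

```text
pics
side 531.5050731637243 [0.01366951 0.         0.         0.         0.        ] [ 0.028 -0.778  0.802] [[0.851, -0.525, 0.006], [-0.321, -0.531, -0.784], [0.415, 0.666, -0.62]]
top 506.5352130302739 [-0.10737107  0.          0.          0.          0.        ] [0.277 0.009 1.378] [[0.016, -1.0, 0.014], [-0.987, -0.018, -0.16], [0.16, -0.011, -0.987]]
{'time_s': 0.1, 'qpos': [1.076, 0.053, 1.402, -0.0, 1.689, -0.07], 'joint_vel': [0.0, -0.001, -0.002, 0.0, -0.0, 0.0], 'joint_efforts': [0.001, -38.258, -36.098, -0.0, 0.005, -0.0], 'position': [0.216, 0.478, 0.404], 'ee_rot': [[-0.001, 0.412, 0.911], [-0.001, 0.911, -0.412], [-1.0, -0.001, -0.0]], 'ft_force': [0.061, 0.923, 0.187], 'ft_torque': [-0.073, 0.029, 0.005], 'opening': 0.998}
```

View pics/top0.png

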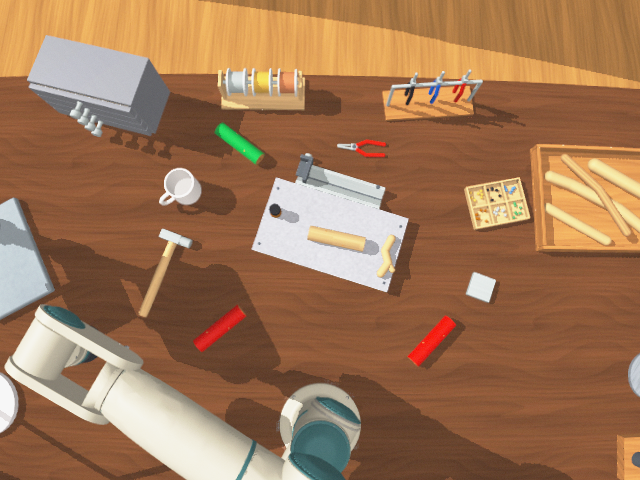

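View pics/side0.png

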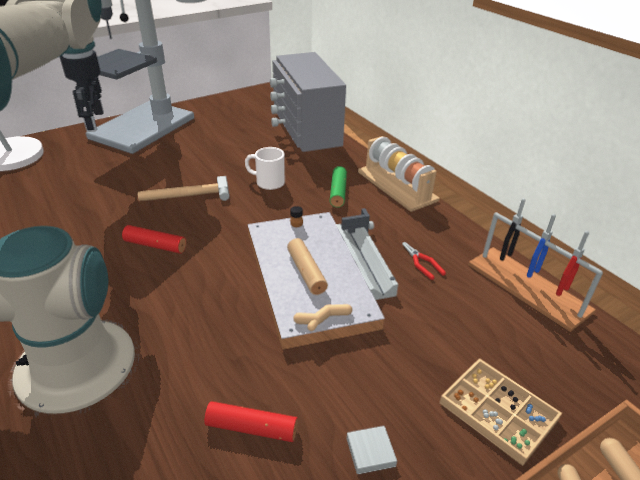

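The pale stick is on the board at top (336,238) and side (307,265). These could be mistaken for it:
- red sticks at top (220,329) and (432,341)
- green stick at top (239,143)
- twig at top (386,257)
- pale pieces in the tray at top (590,200)

By the description I choose the pale one on the board. Next I take close crops.

```bash
python3 - <<'E'
import cv2
t=cv2.imread('pics/top0.png'); s=cv2.imread('pics/side0.png')
cv2.imwrite('pics/tc.png',cv2.resize(t[145:300,240:420],None,fx=4,fy=3.8,interpolation=cv2.INTER_CUBIC)[:600])
cv2.imwrite('pics/sc.png',cv2.resize(s[195:350,235:410],None,fx=4,fy=3.8,interpolation=cv2.INTER_CUBIC)[:600])
E
```

```text
(no output)
```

View pics/tc.png

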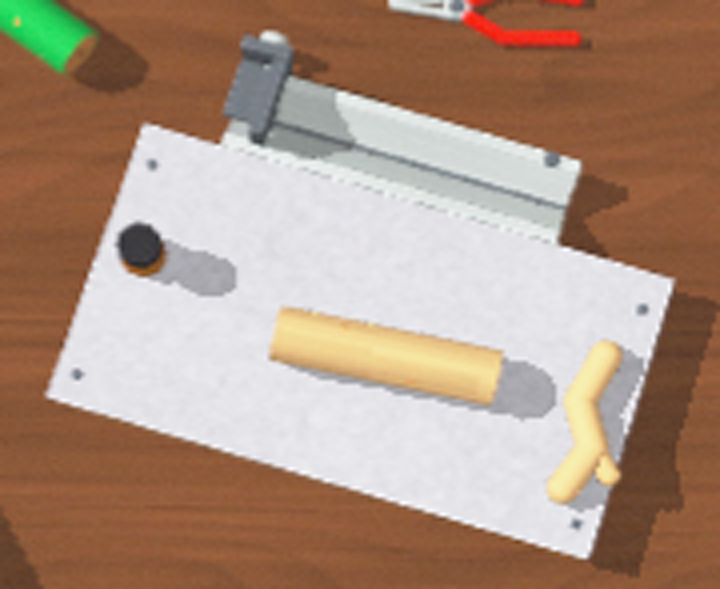

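View pics/sc.png

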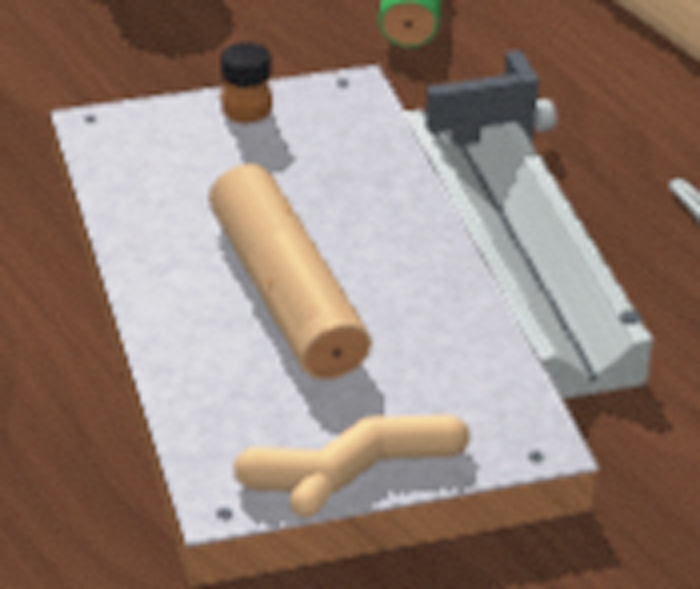

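```bash
cat > loc.py <<'E'
from h import *
def T(p): return np.array([[240+(u)/4,145+v/3.8] for u,v in p])
def S(p): return np.array([[235+u/4,195+v/3.8] for u,v in p])
E
python3 - <<'E'
from loc import *
import json
a=snap('top');b=snap('side')
tc=T([(143,124),(47,398),(590,558),(674,280)]); sc=S([(378,66),(52,112),(187,545),(597,467)])
P=tri(a,tc,b,sc); print(P.round(4))
loc=np.array([[-.032,.175],[-.242,.175],[-.242,-.205],[-.032,-.205]])
def fit(W):
    lm=loc.mean(0);wm=W.mean(0);U,_,V=np.linalg.svd((loc-lm).T@(W-wm));R=(U@V).T
    t=wm-R@lm; print('res mm',((loc@R.T+t-W)*1e3).round(1).tolist()); return R,t
for W in (P[:,:2],plane(a,tc,.034)[:,:2],plane(b,sc,.034)[:,:2]):
    R,t=fit(W); print(t.round(4),np.degrees(np.arctan2(R[1,0],R[0,0])))
W=(plane(a,tc,.034)+plane(b,sc,.034))[:,:2]/2
R,t=fit(W); th=np.arctan2(R[1,0],R[0,0]); print('board',t,np.degrees(th))
json.dump([*t,th],open('board.json','w'))
toB=lambda X:(np.asarray(X)[:,:2]-t)@R
# V-block groove line & far right corner
for nm,s,p in(('top',a,T([(580,160),(220,145),(556,243)])),('side',b,S([(648,345),(548,362),(408,112)]))):
    print(nm,(toB(plane(s,p,.034))*1e3).round(1).tolist())
# groove bottom z=.012
print('groove',(toB(plane(a,T([(565,208),(300,130)]),.012))*1e3).round(1).tolist(),(toB(plane(b,S([(595,378),(470,160)]),.012))*1e3).round(1).tolist())
# stick mask
def mask(s,box):
    h=cv2.cvtColor(s['frame'],cv2.COLOR_RGB2HSV); m=cv2.inRange(h,(8,60,120),(28,255,255))
    z=np.zeros_like(m);x0,y0,x1,y1=box;z[y0:y1,x0:x1]=m[y0:y1,x0:x1]
    c,_=cv2.findContours(z,cv2.RETR_EXTERNAL,cv2.CHAIN_APPROX_NONE);return max(c,key=cv2.contourArea)
ct=mask(a,(300,215,370,260)); cs=mask(b,(280,230,330,297))
print(cv2.minAreaRect(ct),cv2.minAreaRect(cs))
bx=cv2.boxPoints(cv2.minAreaRect(ct)); print(bx.round(1).tolist())
print('stick top corners',(toB(plane(a,bx,.054))*1e3).round(1).tolist())
m=cv2.boxPoints(cv2.minAreaRect(cs));print(m.round(1).tolist(),(toB(plane(b,m,.054))*1e3).round(1).tolist())
# right end centre
r=S([(337,351)]); print('right end centre side',(toB(plane(b,r,.054))*1e3).round(1))
# stop face bottom front edge / top
print('stop side', (toB(plane(b,S([(432,128),(532,110)]),.034))*1e3).round(1).tolist(),'top z66',(toB(plane(b,S([(428,92),(532,75)]),.066))*1e3).round(1).tolist())
print('stop top view z66',(toB(plane(a,T([(292,45),(250,140),(268,140)]),.066))*1e3).round(1).tolist())
print('vial', (toB(plane(a,T([(141,246)]),.079))*1e3).round(1))
print('twig', (toB(plane(a,T([(605,345),(580,400),(560,495),(612,475)]),.05))*1e3).round(1).tolist())
E
```

```text
[[ 6.586e-01  1.333e-01  2.880e-02  3.000e-03]
 [ 4.572e-01  1.911e-01  3.090e-02  3.500e-03]
 [ 3.488e-01 -1.728e-01  3.140e-02  5.000e-04]
 [ 5.490e-01 -2.313e-01  3.090e-02  1.200e-03]]
res mm [[-0.5, -1.0], [-0.4, 1.0], [-0.2, 0.6], [1.0, -0.6]]
[ 0.639  -0.0445] -16.533985924798042
res mm [[0.4, -0.2], [-0.5, 1.0], [-1.2, 0.2], [1.4, -1.0]]
[ 0.6376 -0.0437] -16.3372276953228
res mm [[1.4, 1.1], [-0.9, 1.7], [-0.8, -0.6], [0.3, -2.2]]
[ 0.6375 -0.0488] -16.745681597163745
res mm [[0.9, 0.4], [-0.7, 1.4], [-1.0, -0.2], [0.8, -1.6]]
board [ 0.63755401 -0.04626966] -16.541013022618177
top [[31.7, -116.1], [-32.7, 122.2], [-32.1, -117.7]]
side [[27.8, -124.8], [-28.4, -124.3], [-29.0, 117.2]]
groove [[0.3, -117.4], [0.4, 75.5]] [[1.3, -121.5], [1.8, 86.4]]
((336.15252685546875, 238.09837341308594), (57.35601043701172, 14.742616653442383), 12.26477336883545) ((306.9793701171875, 265.81884765625), (60.481590270996094, 18.557621002197266), 61.69924545288086)
[[306.6000061035156, 239.1999969482422], [309.70001220703125, 224.8000030517578], [365.70001220703125, 237.0], [362.6000061035156, 251.39999389648438]]
stick top corners [[-173.8, 43.1], [-134.4, 47.1], [-120.7, -104.6], [-160.1, -107.8]]
[[284.5, 243.60000610351562], [300.79998779296875, 234.8000030517578], [329.5, 288.0], [313.1000061035156, 296.79998779296875]] [[-175.7, 51.5], [-131.6, 74.0], [-119.7, -115.4], [-159.1, -131.8]]
right end centre side [[-139.5 -108.1]]
stop side [[-20.2, 97.1], [45.1, 100.2]] top z66 [[-25.6, 93.1], [40.6, 94.9]]
stop top view z66 [[44.0, 94.7], [-31.0, 100.2], [-27.4, 88.7]]
vial [[-127.7  143.5]]
twig [[-96.3, -168.9], [-138.7, -163.9], [-206.3, -170.1], [-182.7, -199.0]]
```

Board origin is about (0.6375, -0.0465) with yaw -16.5°. All four corners fit to 2 mm or better, at z ≈ 30–31 mm. In the board frame the stick centre is at (-147, -31) mm, about 5° askew, with its left end at (-154, 45).

Plan: point the tool's y along the V with the jaws open, and push with both fingertips from behind. That squares the stick as it rolls. Then shut the jaws and push on its right end.

>>> carry_out(motion=[{"jaw": 1, "linear": [0, 0, 0], "twist": [-0.136, 0, 0]}, {"jaw": 1, "linear": [0, -0.041, 0.034], "twist": [0, 0, 0]}, {"jaw": 1, "linear": [0, -0.041, 0.034], "twist": [0, 0, 0]}, {"jaw": 1, "linear": [0, -0.041, 0.034], "twist": [0, 0, 0]}, {"jaw": 1, "linear": [0, -0.041, 0.034], "twist": [0, 0, 0]}, {"jaw": 1, "linear": [0, -0.041, 0.034], "twist": [0, 0, 0]}, {"jaw": 1, "linear": [0, -0.041, 0.034], "twist": [0, 0, 0]}, {"jaw": 1, "linear": [0, -0.041, 0.034], "twist": [0, 0, 0]}, {"jaw": 1, "linear": [0, -0.041, 0.034], "twist": [0, 0, 0]}, {"jaw": 1, "linear": [0, -0.041, 0.034], "twist": [0, 0, 0]}, {"jaw": 1, "linear": [0, -0.041, 0.034], "twist": [0, 0, 0]}, {"jaw": 1, "linear": [0, 0, 0], "twist": [0, 0, 0]}])

```text
time_s: 1.7
position: [0.4261, -0.0141, 0.4042]
ee_rot: [[-0.001, 0.29, 0.957], [-0.0, 0.957, -0.29], [-1.0, -0.001, -0.001]]
ft_force: [-0.2, 0.5, -0.5]
opening: 1.0
```

```bash
cat >> h.py <<'E'
import json
def board():
    x,y,th=json.load(open('board.json')); R=np.array([[np.cos(th),-np.sin(th)],[np.sin(th),np.cos(th)]]); return R,np.array([x,y])
def toB(X): R,t=board(); return ((np.atleast_2d(X)[:,:2]-t)@R*1e3).round(1)
def st():
    s=robot.get_state(); R,t=board(); E=np.array(s['ee_rot'])
    yb=R.T@E[:2,1]; print('t',round(s['time_s'],2),'TCP board',toB(s['position']),'z',round(s['position'][2],4),'yawerr deg',np.degrees(np.arctan2(-yb[0],yb[1])).round(2),'axis',E[:,0].round(3),'F',np.round(s['ft_force'],1),'op',s['opening'])
E
python3 - <<'E'
from h import *
st()
E
```

```text
t 1.7 TCP board [[-211.9  -29.4]] z 0.4042 yawerr deg -0.29 axis [-0.001 -0.    -1.   ] F [-0.2  0.5 -0.5] op 0.9996565954453026
```

>>> carry_out(motion=[{"jaw": 1, "linear": [0.04, 0, 0], "twist": [-0.005, 0, 0]}, {"jaw": 1, "linear": [0.04, 0, 0], "twist": [0, 0, 0]}, {"jaw": 1, "linear": [0.04, 0, 0], "twist": [0, 0, 0]}, {"jaw": 1, "linear": [0.034, 0, 0], "twist": [0, 0, 0]}, {"jaw": 1, "linear": [0, 0, 0], "twist": [0, 0, 0]}])

```text
time_s: 2.33
position: [0.4245, -0.0106, 0.2485]
ee_rot: [[-0.006, 0.279, 0.96], [0.001, 0.96, -0.279], [-1.0, -0.001, -0.006]]
ft_force: [0.1, 0.3, 0.8]
opening: 1.0
```

```bash
python3 - <<'E'
from h import *
st(); a=snap('side','side1.png'); b=snap('top','top1.png')
s=robot.get_state(); E=np.array(s['ee_rot']);p=np.array(s['position'])
for d in (.16,.173):
    for y in(-.05,.05): print(d,y,proj(a,p+E@[d,y,0]).round(1),proj(b,p+E@[d,y,0]).round(1))
im=cv2.imread('pics/side1.png'); cv2.imwrite('pics/s1c.png',cv2.resize(im[130:330,200:400],None,fx=3,fy=3,interpolation=cv2.INTER_CUBIC))
E
```

```text
t 2.33 TCP board [[-214.4  -26.5]] z 0.2485 yawerr deg 0.34 axis [-0.006  0.001 -1.   ] F [0.1 0.3 0.8] op 0.9998923820994511
0.16 -0.05 [[280.7 269.6]] [[346.2 265.2]]
0.16 0.05 [[270.2 240.3]] [[308.8 253.7]]
0.173 -0.05 [[280.8 274.4]] [[345.9 265.7]]
0.173 0.05 [[270.4 245. ]] [[308.9 254.3]]
```

View pics/s1c.png

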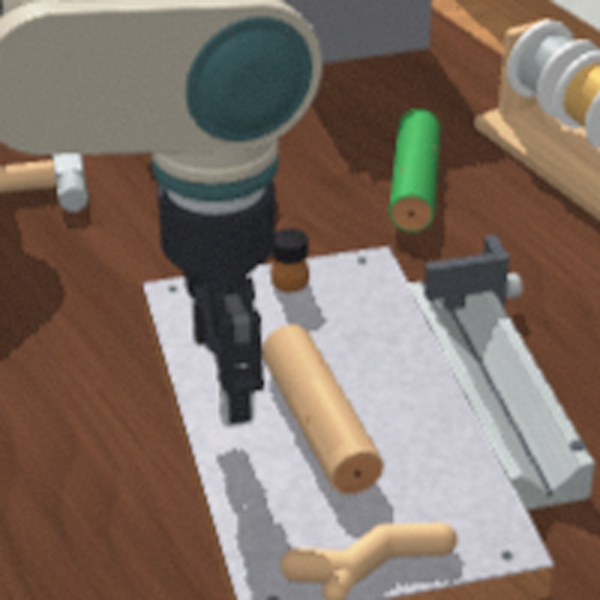

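View pics/top1.png

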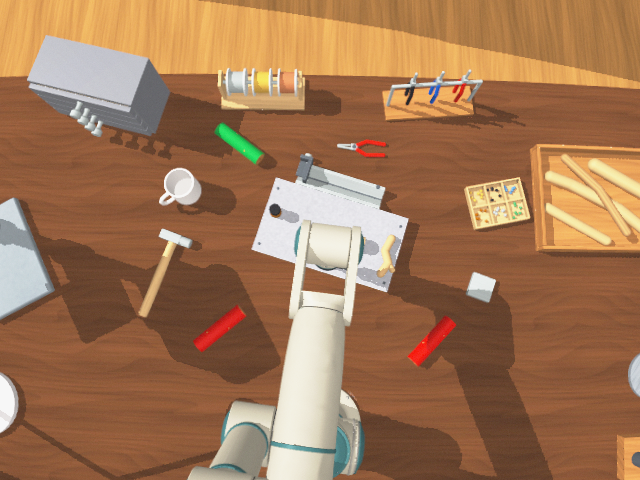

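The side view shows the open fingertips at about (280,270). That matches 160 mm ahead of the TCP, so the tips are at z ≈ 0.0885. I'll descend 42 mm and shift slightly in y.

>>> carry_out(motion=[{"jaw": 1, "linear": [0.02, -0.002, 0], "twist": [0, 0, 0]}, {"jaw": 1, "linear": [0.012, -0.002, 0], "twist": [0, 0, 0]}, {"jaw": 1, "linear": [0.01, 0, 0], "twist": [0, 0, 0]}, {"jaw": 1, "linear": [0, 0, 0.01], "twist": [0, 0, 0]}, {"jaw": 1, "linear": [0, 0, 0.01], "twist": [0, 0, 0]}])

```text
time_s: 3.05
position: [0.4446, -0.0211, 0.2094]
ee_rot: [[0.001, 0.28, 0.96], [-0.0, 0.96, -0.28], [-1.0, 0.0, 0.001]]
ft_force: [-0.3, -0.1, -0.2]
opening: 1.002
```

```bash
python3 - <<'E'
from h import *
st(); a=snap('side','side2.png')
im=cv2.imread('pics/side2.png'); cv2.imwrite('pics/s2c.png',cv2.resize(im[180:330,220:400],None,fx=4,fy=4,interpolation=cv2.INTER_CUBIC))
E
```

```text
t 3.05 TCP board [[-192.1  -30.8]] z 0.2094 yawerr deg 0.28 axis [ 0.001 -0.    -1.   ] F [-0.3 -0.1 -0.2] op 1.0016385068487985
```

View pics/s2c.png

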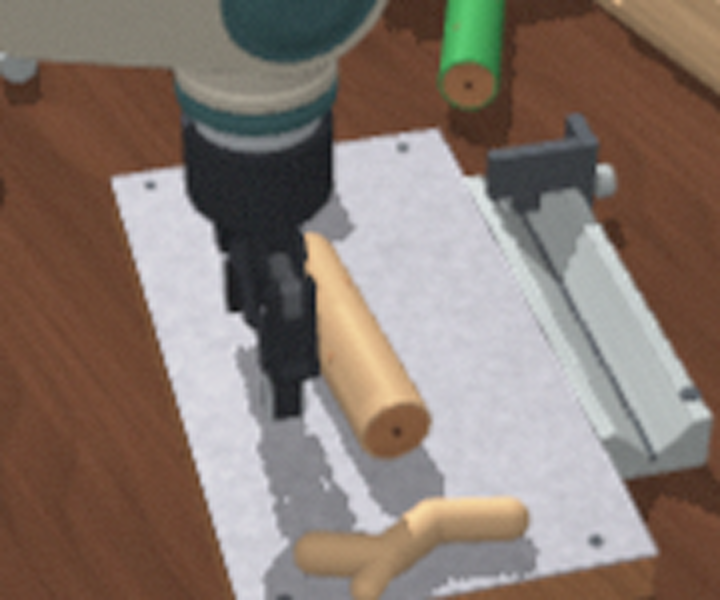

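The near fingertip is at crop (288,412), low behind the stick and not yet touching. I start the push.

>>> carry_out(motion=[{"jaw": 1, "linear": [0.003, 0, 0.005], "twist": [0, 0, 0]}, {"jaw": 1, "linear": [0, 0, 0.007], "twist": [0, 0, 0]}, {"jaw": 1, "linear": [0, 0, 0.007], "twist": [0, 0, 0]}, {"jaw": 1, "linear": [0, 0, 0.007], "twist": [0, 0, 0]}, {"jaw": 1, "linear": [0, 0, 0.007], "twist": [0, 0, 0]}, {"jaw": 1, "linear": [0, 0, 0.007], "twist": [0, 0, 0]}, {"jaw": 1, "linear": [0, 0, 0.007], "twist": [0, 0, 0]}])

```text
time_s: 3.98
position: [0.4892, -0.0342, 0.2057]
ee_rot: [[0.0, 0.28, 0.96], [0.0, 0.96, -0.28], [-1.0, 0.0, -0.0]]
ft_force: [0.2, -0.6, 0.2]
opening: 1.002
```

```bash
python3 - <<'E'
from h import *
st(); a=snap('side','side3.png')
im=cv2.imread('pics/side3.png'); cv2.imwrite('pics/s3c.png',cv2.resize(im[180:330,220:400],None,fx=4,fy=4,interpolation=cv2.INTER_CUBIC))
E
```

```text
t 3.98 TCP board [[-145.7  -30.7]] z 0.2057 yawerr deg 0.28 axis [ 0.  0. -1.] F [ 0.2 -0.6  0.2] op 1.001763030724815
```

View pics/s3c.png

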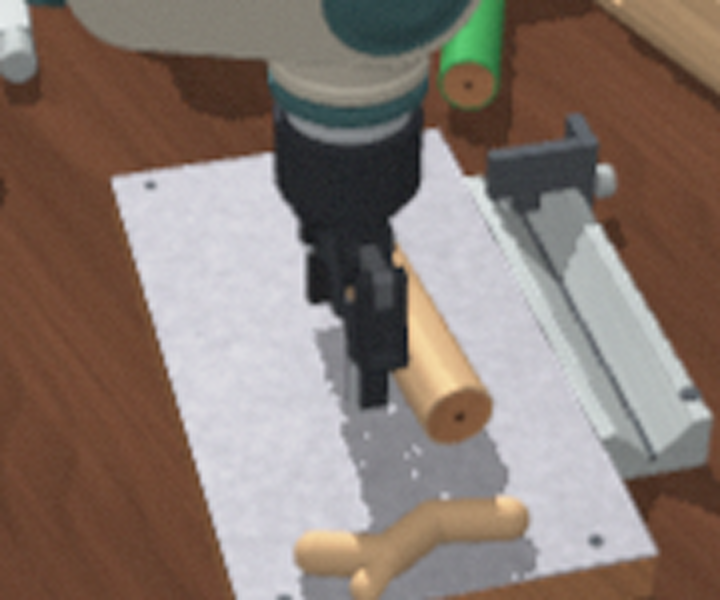

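>>> carry_out(motion=[{"jaw": 1, "linear": [0, 0, 0.007], "twist": [0, 0, 0]}, {"jaw": 1, "linear": [0, 0, 0.007], "twist": [0, 0, 0]}, {"jaw": 1, "linear": [0, 0, 0.007], "twist": [0, 0, 0]}, {"jaw": 1, "linear": [0, 0, 0.007], "twist": [0, 0, 0]}, {"jaw": 1, "linear": [0, 0, 0.007], "twist": [0, 0, 0]}, {"jaw": 1, "linear": [0, 0, 0.007], "twist": [0, 0, 0]}])

```text
time_s: 4.78
position: [0.5295, -0.046, 0.2057]
ee_rot: [[-0.0, 0.28, 0.96], [0.0, 0.96, -0.28], [-1.0, 0.0, -0.0]]
ft_force: [-0.5, -0.4, -0.1]
opening: 1.0
```

```bash
python3 - <<'E'
from h import *
st(); a=snap('side','side4.png'); 
print(toB(plane(a,[[335,284.25]],.054)))
im=cv2.imread('pics/side4.png'); cv2.imwrite('pics/s4c.png',cv2.resize(im[180:330,220:400],None,fx=4,fy=4,interpolation=cv2.INTER_CUBIC))
E
```

```text
t 4.78 TCP board [[-103.7  -30.5]] z 0.2057 yawerr deg 0.28 axis [-0.  0. -1.] F [-0.5 -0.4 -0.1] op 1.0003829835211626
[[-105.3 -107.3]]
```

View pics/s4c.png

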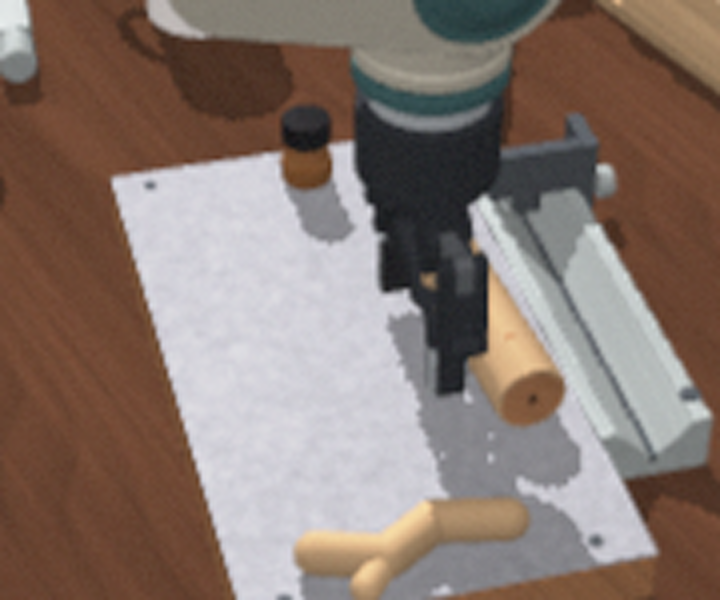

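The stick is now parallel to the V. The knot seen at crop (333,358) has gone and another shows at (510,337), so it is rolling and not sliding. I carry on into the V, more slowly at the lip.

>>> carry_out(motion=[{"jaw": 1, "linear": [0, 0, 0.007], "twist": [0, 0, 0]}, {"jaw": 1, "linear": [0, 0, 0.007], "twist": [0, 0, 0]}, {"jaw": 1, "linear": [0, 0, 0.007], "twist": [0, 0, 0]}, {"jaw": 1, "linear": [0, 0, 0.006], "twist": [0, 0, 0]}, {"jaw": 1, "linear": [0, 0, 0.005], "twist": [0, 0, 0]}, {"jaw": 1, "linear": [0, 0, 0.005], "twist": [0, 0, 0]}, {"jaw": 1, "linear": [0, 0, 0.005], "twist": [0, 0, 0]}, {"jaw": 1, "linear": [0, 0, 0.004], "twist": [0, 0, 0]}, {"jaw": 1, "linear": [0, 0, 0.004], "twist": [0, 0, 0]}, {"jaw": 1, "linear": [0, 0, 0], "twist": [0, 0, 0]}])

```text
time_s: 6.08
position: [0.5772, -0.0599, 0.2057]
ee_rot: [[0.0, 0.28, 0.96], [0.0, 0.96, -0.28], [-1.0, 0.0, 0.0]]
ft_force: [0.0, -0.8, 0.0]
opening: 1.001
```

```bash
python3 - <<'E'
from h import *
st(); a=snap('side','side5.png'); 
print(toB(plane(a,[[353,280]],.054)))
im=cv2.imread('pics/side5.png'); cv2.imwrite('pics/s5c.png',cv2.resize(im[180:330,220:400],None,fx=4,fy=4,interpolation=cv2.INTER_CUBIC))
E
```

```text
t 6.08 TCP board [[-54.  -30.2]] z 0.2057 yawerr deg 0.28 axis [ 0.  0. -1.] F [ 0.  -0.8  0. ] op 1.0011118765473916
[[ -65.  -104.4]]
```

View pics/s5c.png

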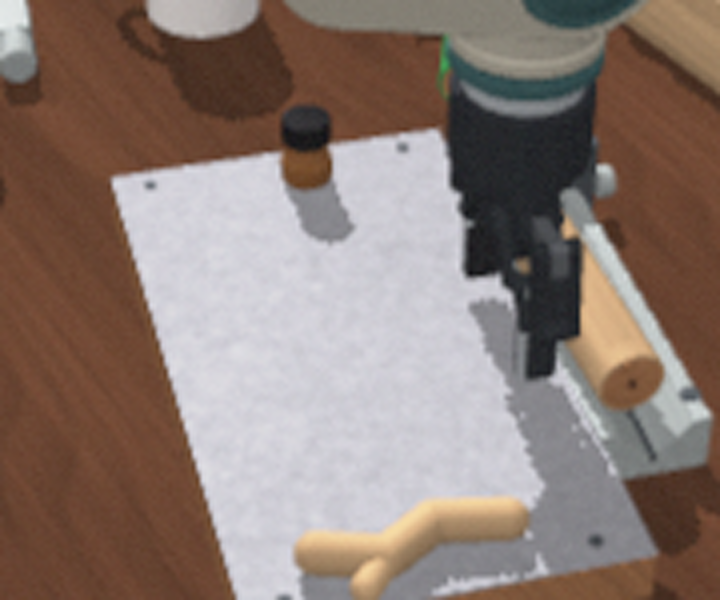

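The stick has dropped into the V, with its end face centre at crop (633,383). Next I back off, lift, move to its right end and shut the jaws.

>>> carry_out(motion=[{"jaw": 1, "linear": [0, 0, -0.012], "twist": [0, 0, 0]}, {"jaw": 1, "linear": [-0.03, 0, 0], "twist": [0, 0, 0]}, {"jaw": 1, "linear": [-0.035, 0, 0], "twist": [0, 0, 0]}, {"jaw": 1, "linear": [-0.035, 0, 0], "twist": [0, 0, 0]}, {"jaw": 0, "linear": [0, -0.038, 0.022], "twist": [0, 0, 0]}, {"jaw": 0, "linear": [0, -0.04, 0.022], "twist": [0, 0, 0]}, {"jaw": 0, "linear": [0, -0.042, 0.022], "twist": [0, 0, 0]}, {"jaw": 0, "linear": [0, 0, 0], "twist": [0.005, 0, 0]}, {"jaw": 0, "linear": [0, 0, 0], "twist": [0, 0, 0]}, {"jaw": 0, "linear": [0, 0, 0], "twist": [0, 0, 0]}])

```text
time_s: 7.38
position: [0.5953, -0.1891, 0.3058]
ee_rot: [[-0.0, 0.283, 0.959], [0.0, 0.959, -0.283], [-1.0, 0.0, -0.0]]
ft_force: [0.5, 1.3, -0.5]
opening: -0.003
```

```bash
python3 - <<'E'
from h import *
st(); a=snap('side','side6.png'); b=snap('top','top6.png')
print(toB(plane(a,[[378.25,275.75]],.040)))
s=robot.get_state(); E=np.array(s['ee_rot']);p=np.array(s['position'])
print('tip pred',proj(a,p+E@[.173,0,0]),proj(b,p+E@[.173,0,0]))
im=cv2.imread('pics/side6.png'); cv2.imwrite('pics/s6c.png',cv2.resize(im[170:320,260:440],None,fx=4,fy=4,interpolation=cv2.INTER_CUBIC))
im=cv2.imread('pics/top6.png'); cv2.imwrite('pics/t6c.png',cv2.resize(im[140:290,240:420],None,fx=4,fy=4,interpolation=cv2.INTER_CUBIC))
E
```

```text
t 7.38 TCP board [[ 1.00e-01 -1.49e+02]] z 0.3058 yawerr deg 0.07 axis [-0.  0. -1.] F [ 0.5  1.3 -0.5] op -0.0026166460187477354
[[ -2.2 -90.9]]
tip pred [[394.29147851 259.28446551]] [[398.92923017 192.45675535]]
```

View pics/s6c.png

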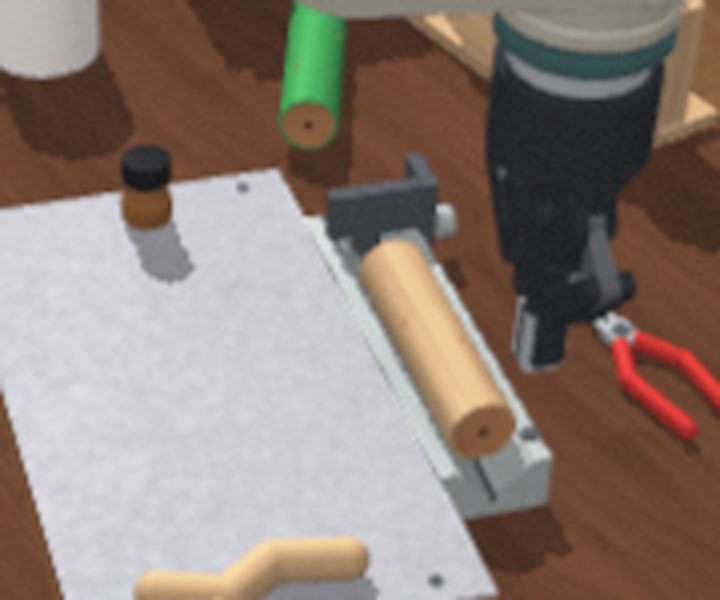

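View pics/t6c.png

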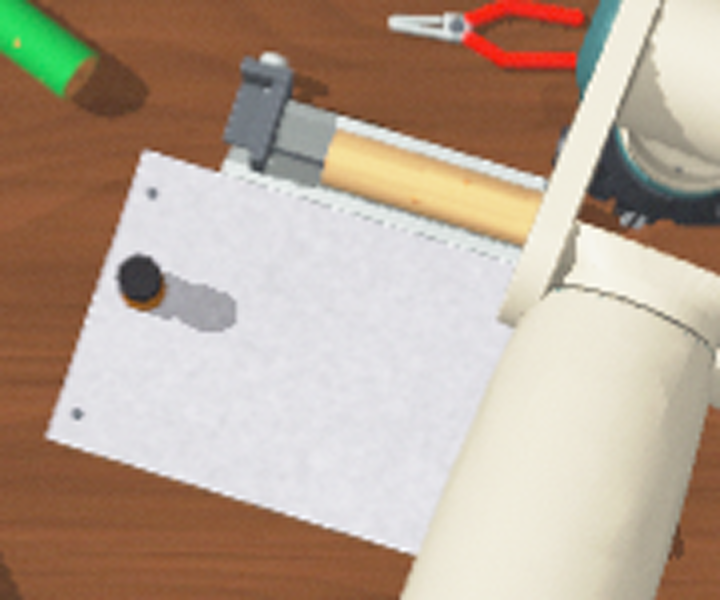

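The stick lies in the V with its right end face at side crop (482,430), y ≈ -91 mm. The shut tip is at crop (540,365), 42 mm clear of that end. I descend off the end of the block and approach slowly.

>>> carry_out(motion=[{"jaw": 0, "linear": [0.04, 0, 0], "twist": [0, 0, 0]}, {"jaw": 0, "linear": [0.033, 0, 0], "twist": [0, 0, 0]}, {"jaw": 0, "linear": [0.02, 0, 0], "twist": [0, 0, 0]}, {"jaw": 0, "linear": [0, 0.01, 0], "twist": [0, 0, 0]}, {"jaw": 0, "linear": [0, 0.01, 0], "twist": [0, 0, 0]}, {"jaw": 0, "linear": [0, 0.008, 0], "twist": [0, 0, 0]}, {"jaw": 0, "linear": [0, 0, 0], "twist": [0, 0, 0]}])

```text
time_s: 8.35
position: [0.6037, -0.1625, 0.2137]
ee_rot: [[0.002, 0.284, 0.959], [-0.0, 0.959, -0.284], [-1.0, 0.0, 0.002]]
ft_force: [0.4, -0.4, -0.2]
opening: 0.003
```

```bash
python3 - <<'E'
from h import *
st(); a=snap('side','side7.png'); b=snap('top','top7.png')
im=cv2.imread('pics/side7.png'); cv2.imwrite('pics/s7c.png',cv2.resize(im[170:320,260:440],None,fx=4,fy=4,interpolation=cv2.INTER_CUBIC))
# gap along V in top picture: stick left end
print('left end top',toB(plane(b,[[240+325/4,140+183/4],[240+342/4,140+130/4]],.040)))
# stop front plate edge in top picture crop t6c, at z~.066 (268,165),(292,75)
print('stop',toB(plane(b,[[240+268/4,140+165/4],[240+292/4,140+72/4]],.066)))
E
```

```text
t 8.35 TCP board [[   0.6 -121.1]] z 0.2137 yawerr deg 0.07 axis [ 0.002 -0.    -1.   ] F [ 0.4 -0.4 -0.2] op 0.0033700365285486734
left end top [[-19.4  51.1]
 [ 19.8  51.3]]
stop [[-25.8  89.2]
 [ 40.9  93.7]]
```

View pics/s7c.png

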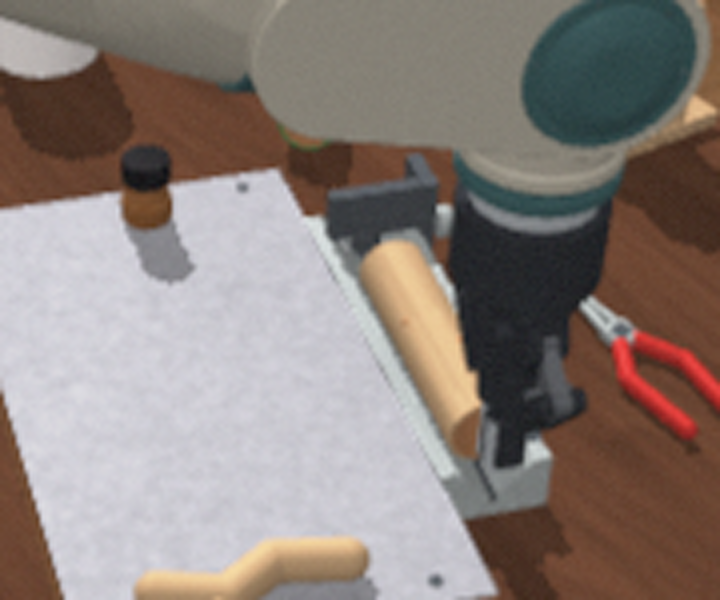

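The tip is lined up behind the end face (crop 505,440), about 7 mm away. The gap to the stop is about 40 mm. I push 40 mm, then finish in small steps while watching the force.

>>> carry_out(motion=[{"jaw": 0, "linear": [0, 0.004, 0], "twist": [0, 0, 0]}, {"jaw": 0, "linear": [0, 0.004, 0], "twist": [0, 0, 0]}, {"jaw": 0, "linear": [0, 0.004, 0], "twist": [0, 0, 0]}, {"jaw": 0, "linear": [0, 0.004, 0], "twist": [0, 0, 0]}, {"jaw": 0, "linear": [0, 0.004, 0], "twist": [0, 0, 0]}, {"jaw": 0, "linear": [0, 0.004, 0], "twist": [0, 0, 0]}, {"jaw": 0, "linear": [0, 0.004, 0], "twist": [0, 0, 0]}, {"jaw": 0, "linear": [0, 0.004, 0], "twist": [0, 0, 0]}, {"jaw": 0, "linear": [0, 0.004, 0], "twist": [0, 0, 0]}, {"jaw": 0, "linear": [0, 0.004, 0], "twist": [0, 0, 0]}, {"jaw": 0, "linear": [0, 0, 0], "twist": [0, 0, 0]}])

```text
time_s: 9.82
position: [0.6147, -0.1246, 0.2127]
ee_rot: [[0.0, 0.284, 0.959], [0.0, 0.959, -0.284], [-1.0, 0.0, 0.0]]
ft_force: [0.2, 0.2, -0.2]
opening: 0.004
```

```bash
python3 - <<'E'
from h import *
st(); a=snap('side','side8.png'); b=snap('top','top8.png')
im=cv2.imread('pics/side8.png'); cv2.imwrite('pics/s8c.png',cv2.resize(im[170:320,260:440],None,fx=4,fy=4,interpolation=cv2.INTER_CUBIC))
im=cv2.imread('pics/top8.png'); cv2.imwrite('pics/t8c.png',cv2.resize(im[140:240,280:400],None,fx=6,fy=6,interpolation=cv2.INTER_CUBIC))
E
```

```text
t 9.82 TCP board [[  0.4 -81.6]] z 0.2127 yawerr deg 0.02 axis [ 0.  0. -1.] F [ 0.2  0.2 -0.2] op 0.0037456375034835834
```

View pics/s8c.png

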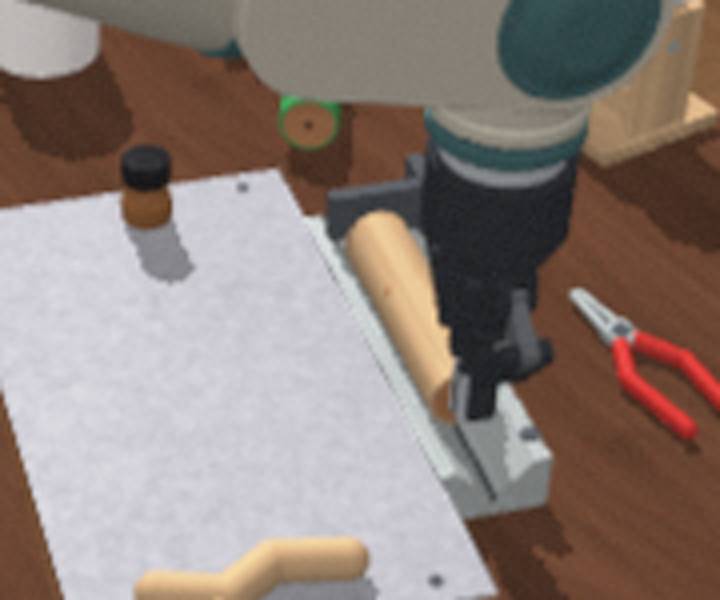

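View pics/t8c.png

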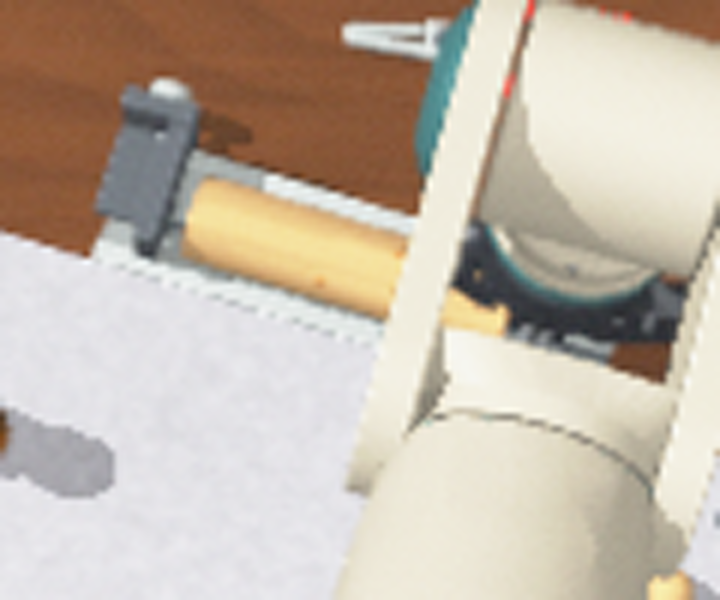

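The stick has slid; about 10 mm is left to the stop, with its left end at top crop (195,210) and the stop face near (170,210). I continue in 2 mm rows.

>>> carry_out(motion=[{"jaw": 0, "linear": [0, 0.002, 0], "twist": [0, 0, 0]}, {"jaw": 0, "linear": [0, 0.002, 0], "twist": [0, 0, 0]}, {"jaw": 0, "linear": [0, 0.002, 0], "twist": [0, 0, 0]}, {"jaw": 0, "linear": [0, 0.0, 0], "twist": [0, 0, 0]}])

```text
time_s: 10.42
position: [0.6164, -0.119, 0.2127]
ee_rot: [[0.0, 0.285, 0.959], [0.0, 0.959, -0.285], [-1.0, 0.0, 0.0]]
ft_force: [0.6, 0.3, -0.4]
opening: -0.0
```

>>> carry_out(motion=[{"jaw": 0, "linear": [0, 0.0015, 0], "twist": [0, 0, 0]}, {"jaw": 0, "linear": [0, 0.0015, 0], "twist": [0, 0, 0]}, {"jaw": 0, "linear": [0, 0, 0], "twist": [0, 0, 0]}])

```text
time_s: 10.8
position: [0.6173, -0.1162, 0.2127]
ee_rot: [[0.0, 0.285, 0.959], [0.0, 0.959, -0.285], [-1.0, 0.0, 0.0]]
ft_force: [-0.1, -0.6, -0.5]
opening: 0.004
```

>>> carry_out(motion=[{"jaw": 0, "linear": [0, 0.001, 0], "twist": [0, 0, 0]}, {"jaw": 0, "linear": [0, 0.001, 0], "twist": [0, 0, 0]}, {"jaw": 0, "linear": [0, 0, 0], "twist": [0, 0, 0]}])

```text
time_s: 11.18
position: [0.6178, -0.1144, 0.2127]
ee_rot: [[0.0, 0.285, 0.959], [0.0, 0.959, -0.285], [-1.0, 0.0, 0.0]]
ft_force: [-0.5, -0.7, -0.1]
opening: 0.003
```

```bash
python3 - <<'E'
from h import *
st(); a=snap('side','side9.png'); b=snap('top','top9.png')
im=cv2.imread('pics/side9.png'); s=cv2.resize(im[190:260,310:400],None,fx=6,fy=6,interpolation=cv2.INTER_CUBIC)
im=cv2.imread('pics/top9.png'); t=cv2.resize(im[140:200,280:370],None,fx=6,fy=6,interpolation=cv2.INTER_CUBIC)
cv2.imwrite('pics/c9s.png',s);cv2.imwrite('pics/c9t.png',t)
E
```

```text
t 11.18 TCP board [[  0.4 -70.9]] z 0.2127 yawerr deg -0.0 axis [ 0.  0. -1.] F [-0.5 -0.7 -0.1] op 0.003238183673265299
```

View pics/c9s.png

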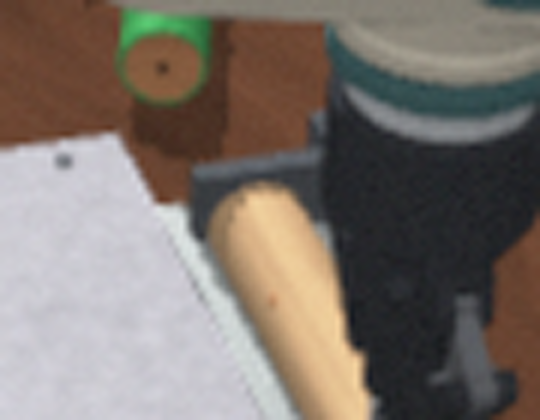

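View pics/c9t.png

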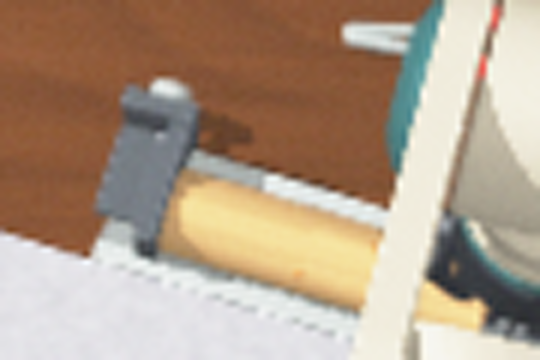

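In the top crop the stick's end nearly meets the stop face at (175,215). No force shows yet, so I go on in 1 mm rows.

>>> carry_out(motion=[{"jaw": 0, "linear": [0, 0.001, 0], "twist": [0, 0, 0]}, {"jaw": 0, "linear": [0, 0.001, 0], "twist": [0, 0, 0]}, {"jaw": 0, "linear": [0, 0, 0], "twist": [0, 0, 0]}])

```text
time_s: 11.65
position: [0.6181, -0.1136, 0.2127]
ee_rot: [[-0.001, 0.286, 0.958], [-0.002, 0.958, -0.286], [-1.0, -0.002, -0.0]]
ft_force: [-3.3, -7.4, 0.8]
opening: 0.0
```

>>> carry_out(motion=[{"jaw": 0, "linear": [0, 0.001, 0], "twist": [0, 0, 0]}, {"jaw": 0, "linear": [0, 0, 0], "twist": [0, 0, 0]}])

```text
time_s: 11.9
position: [0.6182, -0.1134, 0.2127]
ee_rot: [[-0.001, 0.286, 0.958], [-0.004, 0.958, -0.286], [-1.0, -0.004, -0.0]]
ft_force: [-3.7, -10.4, 1.8]
opening: -0.002
```

The force rose to about 11 N along -y, so the stick is against the stop. I back off slowly and lift clear.

>>> carry_out(motion=[{"jaw": 0, "linear": [0, -0.002, 0], "twist": [0, 0, 0]}, {"jaw": 0, "linear": [0, -0.003, 0], "twist": [0, 0, 0]}, {"jaw": 0, "linear": [0, -0.01, 0], "twist": [0, 0, 0]}, {"jaw": 0, "linear": [0, -0.02, 0], "twist": [0, 0, 0]}, {"jaw": 0, "linear": [-0.03, 0, 0], "twist": [0, 0, 0]}, {"jaw": 0, "linear": [-0.05, 0, 0], "twist": [0, 0, 0]}, {"jaw": 0, "linear": [-0.05, 0, 0], "twist": [0, 0, 0]}, {"jaw": 0, "linear": [-0.03, -0.05, -0.03], "twist": [0, 0, 0]}, {"jaw": 0, "linear": [0, -0.05, -0.03], "twist": [0, 0, 0]}, {"jaw": 0, "linear": [0, -0.05, -0.03], "twist": [0, 0, 0]}, {"jaw": 0, "linear": [0, 0, 0], "twist": [0, 0, 0]}, {"jaw": 0, "linear": [0, 0, 0], "twist": [0, 0, 0]}])

```text
time_s: 13.4
position: [0.4814, -0.2619, 0.3714]
ee_rot: [[0.001, 0.286, 0.958], [0.0, 0.958, -0.286], [-1.0, 0.0, 0.001]]
ft_force: [-0.2, -0.1, -0.1]
opening: -0.001
```

```bash
python3 - <<'E'
from h import *
st(); a=snap('side','side10.png'); b=snap('top','top10.png')
im=cv2.imread('pics/side10.png'); s=cv2.resize(im[180:320,300:420],None,fx=4,fy=4,interpolation=cv2.INTER_CUBIC)
im=cv2.imread('pics/top10.png'); t=cv2.resize(im[140:300,240:420],None,fx=4,fy=3.7,interpolation=cv2.INTER_CUBIC)
cv2.imwrite('pics/c10s.png',s);cv2.imwrite('pics/c10t.png',t)
# bystander displacement check: mean diff images vs start
for n in('top','side'):
    d=cv2.absdiff(cv2.imread(f'pics/{n}0.png'),cv2.imread(f'pics/{n}10.png')).max(2)
    R={'top':dict(vial=(265,200,288,222),twig=(374,232,398,280),pliers=(335,138,390,160),mug=(158,167,203,207),hammer=(138,228,194,318),anvil=(465,272,497,303),beads=(464,177,530,230)),'side':dict(vial=(287,205,305,228),twig=(292,303,353,330),pliers=(402,242,447,278),mug=(245,147,286,188),hammer=(137,176,230,202),anvil=(346,427,397,472),beads=(440,360,562,460))}[n]
    print(n,{k:int((d[y0:y1,x0:x1]>60).sum()) for k,(x0,y0,x1,y1) in R.items()})
E
```

```text
t 13.4 TCP board [[ -88.3 -251.2]] z 0.3714 yawerr deg -0.06 axis [ 0.001  0.    -1.   ] F [-0.2 -0.1 -0.1] op -0.0009997764144561293
top {'vial': 0, 'twig': 73, 'pliers': 0, 'mug': 0, 'hammer': 0, 'anvil': 30, 'beads': 1058}
side {'vial': 0, 'twig': 54, 'pliers': 0, 'mug': 397, 'hammer': 0, 'anvil': 0, 'beads': 0}
```

View pics/c10s.png

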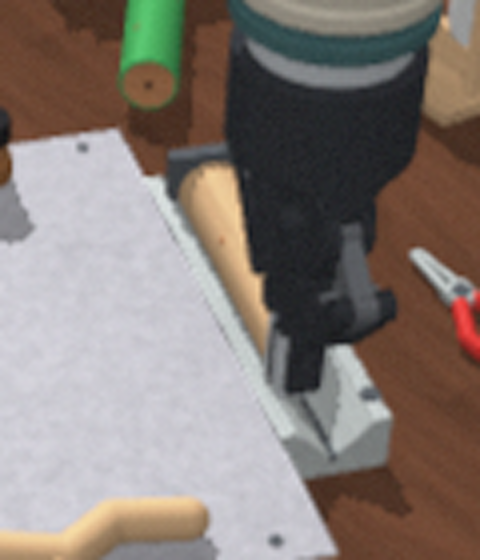

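View pics/c10t.png

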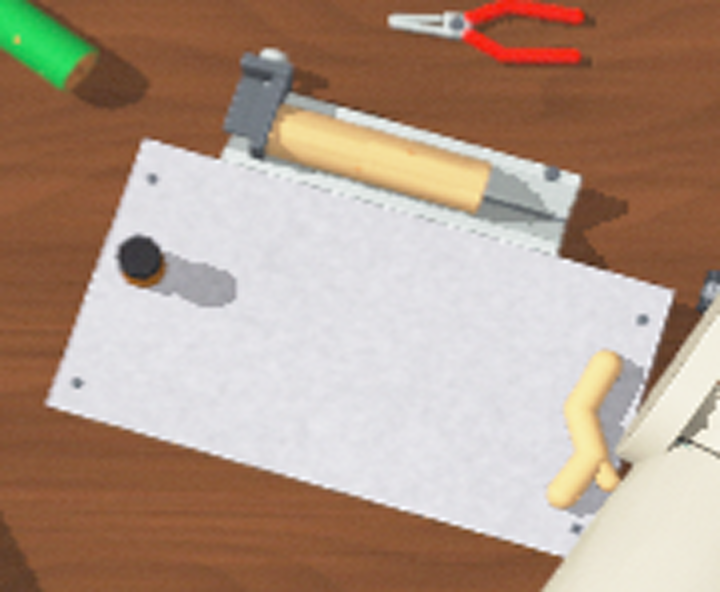

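From the top, the stick lies in the V with its end on the stop. In the side view the gripper hides the right end, so I raise the arm for a clean check.

>>> carry_out(motion=[{"jaw": 0, "linear": [-0.05, 0, -0.02], "twist": [0, 0, 0]}, {"jaw": 0, "linear": [-0.05, 0, -0.02], "twist": [0, 0, 0]}, {"jaw": 0, "linear": [-0.04, 0, -0.02], "twist": [0, 0, 0]}, {"jaw": 0, "linear": [0, 0, 0], "twist": [0, 0, 0]}, {"jaw": 0, "linear": [0, 0, 0], "twist": [0, 0, 0]}])

```text
time_s: 14.12
position: [0.4249, -0.244, 0.5103]
ee_rot: [[-0.001, 0.283, 0.959], [0.001, 0.959, -0.283], [-1.0, 0.001, -0.001]]
ft_force: [0.2, -0.5, -0.6]
opening: -0.001
```

```bash
python3 - <<'E'
from h import *
st(); a=snap('side','side11.png'); b=snap('top','top11.png')
im=cv2.imread('pics/side11.png'); s=cv2.resize(im[180:320,300:420],None,fx=4,fy=4,interpolation=cv2.INTER_CUBIC)
cv2.imwrite('pics/c11s.png',s)
h=cv2.cvtColor(b['frame'],cv2.COLOR_RGB2HSV); m=cv2.inRange(h,(8,60,120),(28,255,255)); z=np.zeros_like(m); z[160:205,300:368]=m[160:205,300:368]
c=max(cv2.findContours(z,0,1)[0],key=cv2.contourArea); bx=cv2.boxPoints(cv2.minAreaRect(c)); print('stick top box',toB(plane(b,bx,.040)).tolist())
E
```

```text
t 14.12 TCP board [[-147.6 -250.1]] z 0.5103 yawerr deg 0.07 axis [-0.001  0.001 -1.   ] F [ 0.2 -0.5 -0.6] op -0.001184070465414478
stick top box [[-19.9, 97.1], [21.4, 97.8], [20.2, -55.7], [-20.8, -55.5]]
```

View pics/c11s.png

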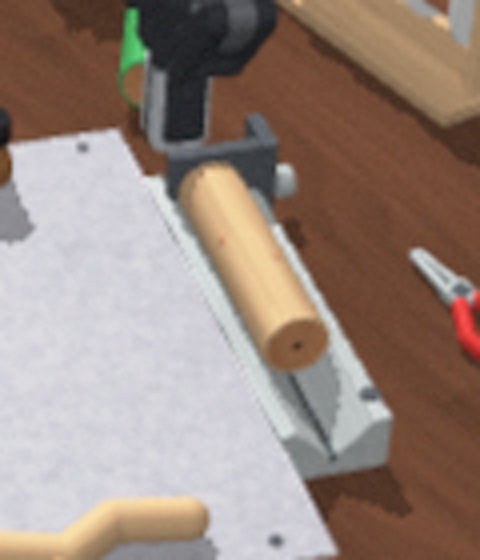

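```bash
python3 - <<'E'
from h import *
a=snap('side'); print('right end centre', toB(plane(a,[[374.25,266.5]],.040))); st(); print(robot.hand_in())
E
```

```text
right end centre [[  0.3 -60.1]]
t 14.28 TCP board [[-147.5 -250.5]] z 0.5094 yawerr deg 0.04 axis [-0.003  0.002 -1.   ] F [-0.4  0.2  0.1] op 0.0026019226314681096
the job is handed in; nothing more can be done
None
```

The stick is lying in the V with its left end against the stop. I handed the job in at about 14 s; it gave no verdict.

I rolled it across the board with both open fingertips behind it, which squared it to the V, and it dropped in. I then shut the jaws and pushed on its right end until the force rose to about 11 N against the stop. After that I backed off and lifted clear.

**Last checks**
- **Top view:** the stick spans y -55.5 to +97.5 mm in the board frame, on the V's centre line to about 1 mm and parallel to the V within 1°.
- **Side view:** the centre of its right end is at x +0.3, y -60 mm. That is 4.6 mm off the top view along y, about the 3–4.5 mm offset this camera showed on the V-block's corners. The two views agree that it is seated.
- **Stop contact:** the gap was not measured directly. I rely on the force rise and on seeing no gap in the pictures.
- **Rolling:** the knots that could be seen on the stick changed as it moved. I did not measure the angle it turned through.
- **Bystanders:** the hammer, pliers and vial showed no change in either view. The twig, mug, anvil and bead tray each changed somewhere. The arm or its shadow covers the twig in the top view, and I take it to explain the mug, anvil and bead tray too. The twig also changed a little in the side view and I did not trace why, though it looked in place in the last top picture. The tool never came near any of these four.

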